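# Lay the red half-sole pattern on the rubber blank

### The job

Slide the red half-sole pattern, flat on the white riser, towards the robot until more than half of its tail sticks out past the riser's near edge. Then take it by the tail and lay it flat on the wooden block ready for marking out, its wide part centred and straight on the black rubber blank and its tail hanging out over the block's near edge, and let go. Do not let it fall, and leave the blue pattern where it lies.

Things in the scene. Friction and masses are not known exactly. Their poses are not given: they have to be found in the camera images.
- red_pattern: Red flat plastic sheet, 160 mm long, 3 mm thick, 50 g, loose on the riser, tail towards the robot. Origin: tail middle, underside; +x towards the wide part, z up. Tail x -30 to 30 mm, 46 mm wide; wide part x 30 to 130, up to 90 wide, round front end. Mass centre x 55. Slides under shut fingertips pressing about 4 N at x 80; once overhanging, the tail can be gripped across its width.
- blue_pattern: Blue half-sole pattern of the same shape, size and frame as the red one, loose on the other half of the same riser. Leave it alone.
- riser: White-topped plywood riser fixed to the table at the robot's left or right, 220 mm (x) by 300 mm (y), smooth flat top 60 mm above the table. Origin: centre of its underside, on the table; x points away from the robot, so the edge nearest the robot is at x = -110 mm. In front of that edge the space is free down to the table.
- block: Dark wooden block fixed to the table, opposite the riser, 110 mm (x) by 150 (y) by 50 high; on top, centred, a fixed black rubber blank 108 (x) by 110 (y), its face 55 mm above the table. Origin: centre of the block's underside; x away from the robot, near edge at x = -55 mm. With the pattern's wide part centred on the blank, its tail middle is at x = -80 mm, y = 0, its x along block x.
Mind the look-alikes: they are no part of the job. Of the things that look like the red_pattern, the smallest one is meant.

How it is judged (in metres and radians):
On the way:
1. the red pattern lies flat on the riser with the middle of its tail past the near edge (x of red_pattern in the frame of riser between -0.19 and -0.11 m and y of red_pattern in the frame of riser between -0.16 and 0.16 m and z of red_pattern in the frame of riser between 0.056 and 0.064 m and angle between red_pattern's own z axis and vertical below 0.08 rad), for 0.2 s.
At the end, for the whole second after the job is handed in: The red pattern lies flat, still and let go on the rubber blank, tail over the near edge: tail middle within 20 mm along and 20 mm across of the point 80 mm from the block's centre towards the near edge, straight with the block within 11 degrees (x of red_pattern in the frame of block between -0.1 and -0.06 m and y of red_pattern in the frame of block between -0.02 and 0.02 m and z of red_pattern in the frame of block between 0.05 and 0.06 m and angle between the x axis of red_pattern and the x axis of block, either way round below 0.2 rad and angle between red_pattern's own z axis and vertical below 0.08 rad and linear speed of red_pattern below 0.02 m/s); the robot touches nothing.
It fails at once if the red pattern falls below the level of the riser and block tops (height (world z) of red_pattern below 0.035 m).
It fails at once if the blue pattern is moved by more than 20 mm (distance of blue_pattern from where it was at the start of the episode above 0.02 m).
It also fails if it takes over 54 s, if anything falls off the work surface, if the arm or the gripper's body presses on something with over 40 N, if the wrist force passes 120 N, or if a joint passes its speed limit or range.

### The arm

A 6-joint arm with a two-finger parallel gripper is mounted at the origin on the work surface. World frame = base frame: x ahead of the robot, y to its left, z up, the work surface at z = 0. Lengths are in mm, angles in rad, forces in N, time in s.
With the tool pointing down it reaches from about 300 to 750 mm from the base axis. Payload 8.5 kg.
Tool frame: the origin (TCP) lies midway between the tips of the shut fingers; the grasp point (between the pads) lies 19 mm behind it; z points along the fingers, y is the line along which they close (so a half turn about z gives the same grasp; the last joint's range is limited). The gripper opens to 88 mm and grips with 3 to 60 N. Pads are 18 mm wide; open, the fingers measure 123 mm over their backs; the gripper's body (75 mm by 187 mm) begins 45 mm behind the grasp point.
Start: joints at [1.133, 0.381, 1.297, -0, 1.464, -0.215], TCP at [121.521, 536.389, 238.748] pointing down, gripper open.
Joint ranges: [-3.11, 3.11], [-0.89, 2.33], [0.22, 2.48], [-1.42, 4.56], [0.17, 2.85], [-2.88, 2.88]. Speed limits (rad/s): [2.39, 2.39, 3.14, 3.14, 3.14, 3.14].

### API

Orientations are given as a 3x3 rotation matrix whose columns are the frame's x, y, z axes.
In Python, from rig import telemetry, cams, order gives the robot as it stands. The module is installed in compiled form; this text tells all that it offers.
- The arm moves only by the tool move_arm, never from a script. Its argument "steps" is a list of rows, each a list of 7 numbers: the turn, a rotation vector about the tool's x, y, z in degrees, then the shift along the tool's x, y, z in m, then the closure in counts, from 0 (fully open) to 255 (shut). In form: [[rx, ry, rz, x, y, z, fingers], ...]. A call has 1 to 12 rows; each row shifts and turns the commanded pose from where the row before left it, along the tool's axes as they then stand; what a row does not reach is not made up. A row lasts 1/8 s, in which the tool goes at most 62.5 mm and 10.7 degrees, less where a joint would pass 70% of its speed; a pose out of reach is approached as far as the arm can. A call is refused whole if a number of a shift passes 0.0625 or a number of a turn 10.7, either way. A call with a gripper value outside its range is refused whole. The fingers move at their own pace and stop on an object; "grip_force" is the grip in N (left out, the last holds). Time passes only in rows, so rows that do not move let the fingers close. It gives the time, the measured TCP pose, the force, the opening and the grip force at its end, in the units of the state.
- telemetry.state(): the state, without advancing time (a new reading comes with each control period).
- cams.grab_frame(name): name is "side" or "top" or "wrist"; returns a dict with "color" (480x640x3 uint8, red, green, blue), "z_map" (480x640 float32, mm along the optical axis (not along the pixel's ray), 0 where there is no reading), "fx", "fy", "cx", "cy" (pixels), "view" (4x4, takes a point from world to camera coordinates). Camera axes: x right, y down, z forward; pixel columns grow to the right and rows downward; lengths in mm; the calibration is good to about 2 mm. The wrist camera is an equidistant fisheye: a pixel r from the principal point sees the ray r / f radians off the axis. A picture is of the moment at which its call begins.
- order.sign_off(): hands the job in; it is judged then, once.
The state is a dict: "t": time; "q": joint angles; "joint_vel": joint speeds; "tau": joint torques, N m; "tcp_pos": TCP position; "orientation": TCP orientation; "wrist_force": force on the tool from outside, world axes, zero at the start; "ft_torque": the same for the moment, N m; "opening": opening from 0.0 (shut) to 1.0 (fully open); "gripper_force": force on a finger pad.
Only numpy, scipy, OpenCV 4.12 (cv2) and the standard library are available. Lean on these libraries where they do the work, as an engineer would, in place of code of your own. Each camera call takes 0.05 s, during which the arm holds its last target. There are 200 camera calls.

## Working session

There is one attempt and no reset: what is moved stays moved. The work goes in short steps, Python scripts to look and compute and a tool call to move; the robot and the scene stay as the last step left them, time stands still between calls to the robot, and variables do not carry over. Pictures are saved under pics/ and viewed, at most 12 in all, crops included, and the job is handed in when it is done.

Besides the shell and the picture viewer there is one more tool, called after ">>>" by a JSON object that holds its "fn" and its "kwargs". move_arm: Moves the arm, as the interface text tells. Its arguments: {"type":"object","properties":{"steps":{"type":"array","items":{"type":"array","items":{"type":"number"}}},"grip_force":{"type":"number"}},"required":["steps"]}

```bash
mkdir -p pics; cat > h.py <<'E'
import numpy as np, cv2
from rig import telemetry, cams, order
np.set_printoptions(precision=3,suppress=True)
def grab(n,save=None):
    f=cams.grab_frame(n)
    if save: cv2.imwrite('pics/'+save,f['color'][:,:,::-1])
    return f
def cloud(f):
    z=f['z_map'];v,u=np.mgrid[0:480,0:640]
    p=np.stack([(u-f['cx'])/f['fx']*z,(v-f['cy'])/f['fy']*z,z,np.ones_like(z)],-1)
    return (p@np.linalg.inv(f['view']).T)[...,:3]
E
python3 - <<'E'
from h import *
f=grab('top','top.png');g=grab('side','side.png')
np.savez('top.npz',**f);np.savez('side.npz',**g)
s=telemetry.state();print(s['t'],s['tcp_pos'],s['orientation'],s['wrist_force'],s['opening'])
print(f['view'],g['view'])
E
```

```text
0.1 [121.428 536.177 238.201] [[-0.975  0.221 -0.001]
 [ 0.221  0.975 -0.001]
 [ 0.    -0.001 -1.   ]] [ 0.018  0.415 -0.484] 0.9980373797439366
[[ -0.004  -1.      0.016 -13.327]
 [ -0.988   0.002  -0.154 476.421]
 [  0.154  -0.016  -0.988 980.394]
 [  0.      0.      0.      1.   ]] [[   0.843   -0.538   -0.018 -393.035]
 [  -0.328   -0.488   -0.809  200.043]
 [   0.426    0.688   -0.588  968.085]
 [   0.       0.       0.       1.   ]]
```

View pics/top.png

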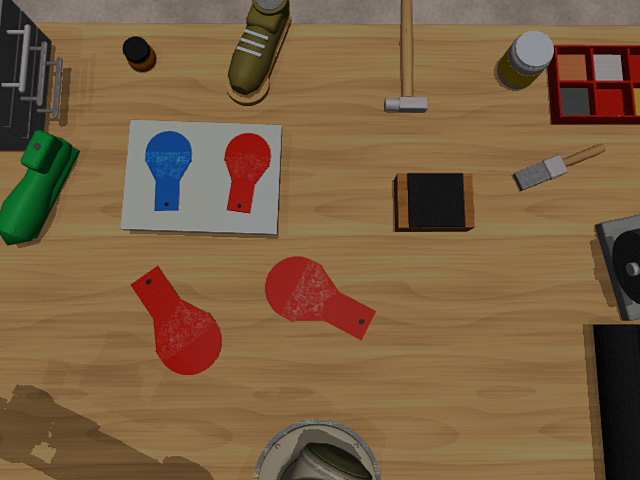

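View pics/side.png

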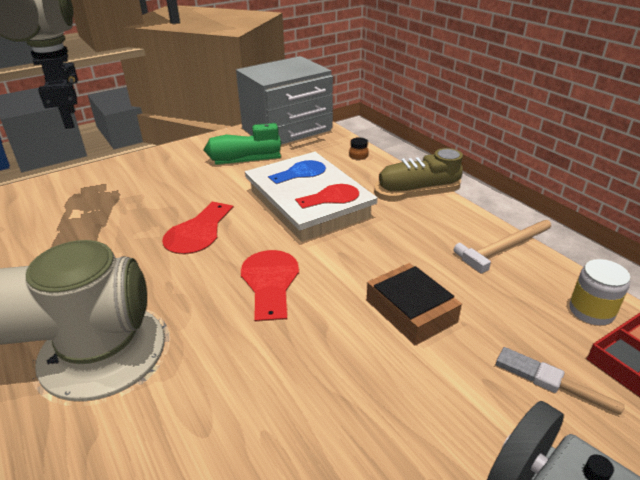

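The top view shows three red candidates: one on the riser at (247,172), and two larger ones on the bare table at (178,325) and (318,297). Blue is at (168,170), the riser spans (122..282, 121..235), and the block with its black blank is at (435,201). The red one on the riser matches the description. I'll measure all three to confirm it is the smallest.

```bash
cat >> h.py <<'E'
def mask(c,name):
    h=cv2.cvtColor(c,cv2.COLOR_RGB2HSV);H,S,V=[h[...,i].astype(int) for i in range(3)]
    if name=='red': m=((H<8)|(H>172))&(S>120)&(V>60)
    if name=='blue': m=(H>95)&(H<125)&(S>120)&(V>60)
    if name=='white': m=(S<45)&(V>150)
    if name=='black': m=(V<55)
    return m.astype(np.uint8)
def onplane(f,uv,z):
    "pixels -> world on plane z"
    uv=np.asarray(uv,float);V=np.linalg.inv(f['view']);o=V[:3,3]
    d=np.c_[(uv[:,0]-f['cx'])/f['fx'],(uv[:,1]-f['cy'])/f['fy'],np.ones(len(uv))]@V[:3,:3].T
    return o+d*((z-o[2])/d[:,2])[:,None]
def pattern(f,name,z,box,fill=True):
    "pose (tail middle x,y, yaw) of a pattern from image by symmetric-shape axis: centroid, tail end, front end"
    m=mask(f['color'],name);b=np.zeros_like(m);x0,y0,x1,y1=box;b[y0:y1,x0:x1]=m[y0:y1,x0:x1]
    b=cv2.morphologyEx(b,cv2.MORPH_CLOSE,np.ones((9,9)))
    n,l,s,c=cv2.connectedComponentsWithStats(b);k=1+s[1:,4].argmax()
    v,u=np.nonzero(l==k);P=onplane(f,np.c_[u,v],z)[:,:2];c=P.mean(0)
    w,E=np.linalg.eigh(np.cov((P-c).T));a=E[:,1]
    t=(P-c)@a;n_=(P-c)@E[:,0]
    if np.ptp(n_[t>np.percentile(t,90)])<np.ptp(n_[t<np.percentile(t,10)]): a=-a;t=-t
    L=np.percentile(t,99.8)-np.percentile(t,.2);mid=c+a*(t.min()+30)
    return mid,np.degrees(np.arctan2(a[1],a[0])),np.ptp(t),np.ptp(n_)
E
python3 - <<'E'
from h import *
f=dict(np.load('top.npz'))
C=cloud(f)
for n,nm,z,b in [('red','red',63,(215,125,280,225)),('blue','blue',63,(135,125,205,225)),('L1','red',3,(120,255,230,380)),('L2','red',3,(255,245,385,345))]:
    print(n,pattern(f,nm,z,b))
print('z',C[160,245],C[160,168],C[325,185],C[290,295],C[130,210],C[200,440])
for nm,z,b in [('white',60,(110,110,295,245)),('black',55,(400,165,480,235))]:
    m=mask(f['color'],nm)
    if nm=='white': m|=mask(f['color'],'red')|mask(f['color'],'blue')
    x0,y0,x1,y1=b;k=np.zeros_like(m);k[y0:y1,x0:x1]=m[y0:y1,x0:x1];k=cv2.morphologyEx(k,cv2.MORPH_CLOSE,np.ones((9,9)))
    k=cv2.morphologyEx(k,cv2.MORPH_OPEN,np.ones((5,5)))
    if nm=='black':
        k=((np.abs(C[...,2]-55)<2.2)&(k>0)).astype(np.uint8)
    cs=max(cv2.findContours(k,0,2)[0],key=cv2.contourArea)
    W=onplane(f,cs[:,0,:],z)[:,:2].astype(np.float32);print(nm,cv2.minAreaRect(W))
a=cv2.resize(f['color'][110:250,110:300,::-1],None,fx=3,fy=3);b=cv2.resize(f['color'][150:245,380:490,::-1],None,fx=3,fy=3)
cv2.imwrite('pics/crop.png',a)
E
```

```text
red (array([547.981, 147.614]), np.float64(-8.178492191503945), np.float64(159.48393876773292), np.float64(88.8264098761854))
blue (array([550.983, 290.746]), np.float64(0.1767140768193637), np.float64(158.81499301520114), np.float64(89.55484172809275))
L1 (array([376.578, 329.388]), np.float64(-144.22934070646946), np.float64(224.70505637035194), np.float64(126.75746900853873))
L2 (array([313.282, -75.629]), np.float64(62.34843498068825), np.float64(225.04888082772067), np.float64(126.45758203200202))
z [619.664 139.716  66.242] [620.569 290.263  63.046] [301.703 260.276   3.329] [369.629  43.543   4.979] [682.561 210.654  61.394] [ 541.668 -241.645   56.631]
white ((596.3767700195312, 135.52987670898438), (165.6138153076172, 92.44561767578125), 0.661865770816803)
black ((542.4693603515625, -233.37179565429688), (108.42041015625, 109.93354797363281), 0.005286056082695723)
```

View pics/crop.png

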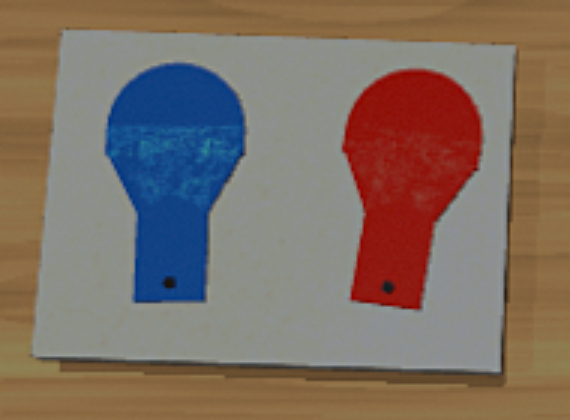

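The crop confirms red at crop (415,190). It measures 159 × 89 mm, while the two on the table measure 225 × 127 mm, so red is the smallest and the one I want. The riser's white mask failed, so I'll use its corner pixels from the crop instead: near-left (122,228), near-right (277,234), far-left (131,120), far-right (282,125).

```bash
python3 - <<'E'
from h import *
f=dict(np.load('top.npz'));C=cloud(f)
W=onplane(f,[(121.7,228.3),(276.7,234),(131,120),(282,125.3)],60)[:,:2];print(W,W.mean(0))
print('edges',np.linalg.norm(W[0]-W[1]),np.linalg.norm(W[0]-W[2]), 'yaw', np.degrees(np.arctan2(*(W[2]-W[0])[::-1])),np.degrees(np.arctan2(*(W[3]-W[1])[::-1])),np.degrees(np.arctan2(-(W[0]-W[1])[0],(W[0]-W[1])[1])))
# depth-based footprints
for nm,b,z0,z1 in [('riser',(105,105,300,245),50,75),('block',(385,160,485,240),44,62),]:
    x0,y0,x1,y1=b;k=np.zeros((480,640),bool);k[y0:y1,x0:x1]=1
    P=C[k&(C[...,2]>z0)&(C[...,2]<z1)]
    print(nm,cv2.minAreaRect(P[:,:2].astype(np.float32)),np.percentile(P,[1,50,99],axis=0))
m=(mask(f['color'],'black')>0);m[:160]=0;m[235:]=0;m[:,:400]=0;m[:,480:]=0
cs=max(cv2.findContours(m.astype(np.uint8),0,2)[0],key=cv2.contourArea);r=cv2.minAreaRect(onplane(f,cs[:,0],55)[:,:2].astype(np.float32));print(r)
E
```

```text
[[485.898 373.788]
 [474.291  76.951]
 [703.556 367.604]
 [693.056  68.583]] [589.2   221.732]
edges 297.0642828697223 217.74643688854025 yaw -1.6274709558421157 -2.1903558758592894 -2.23923233477555
riser ((590.9117431640625, 223.55899047851562), (301.2919006347656, 222.05616760253906), 87.93572998046875) [[480.432  75.823  55.879]
 [586.558 223.12   61.04 ]
 [698.516 369.962  66.533]]
block ((543.591552734375, -234.38143920898438), (110.5479507446289, 150.86180114746094), 0.17867112159729004) [[ 489.283 -307.765   46.776]
 [ 542.095 -232.873   54.39 ]
 [ 596.669 -160.104   59.15 ]]
((538.5548706054688, -232.10537719726562), (116.24919891357422, 140.83749389648438), 0.00528356060385704)
```

>>> {"fn": "move_arm", "kwargs": {"steps": [[0,0,-6.4,0,0,0,255],[0,0,-6.4,0,0,0,255]], "grip_force": 30}}

```text
t: 0.35
tcp_pos: [121.4, 536.3, 238.4]
orientation: [[-1.0, -0.004, -0.0], [-0.004, 1.0, -0.001], [0.0, -0.001, -1.0]]
wrist_force: [0.0, -0.2, 0.3]
opening: 0.802
gripper_force: 0.0
```

>>> {"fn": "move_arm", "kwargs": {"steps": [[0,0,0,-0.046,-0.0364,0,255],[0,0,0,-0.046,-0.0364,0,255],[0,0,0,-0.046,-0.0364,0,255],[0,0,0,-0.046,-0.0364,0,255],[0,0,0,-0.046,-0.0364,0,255],[0,0,0,-0.046,-0.0364,0,255],[0,0,0,-0.046,-0.0364,0,255],[0,0,0,-0.046,-0.0364,0,255],[0,0,0,-0.046,-0.0364,0,255],[0,0,0,-0.046,-0.0364,0,255],[0,0,0,-0.046,-0.0364,0,255],[0,0,0,0,0,0,255]]}}

```text
t: 1.85
tcp_pos: [629.8, 133.3, 236.9]
orientation: [[-1.0, 0.004, -0.002], [0.004, 1.0, -0.0], [0.002, -0.0, -1.0]]
wrist_force: [-0.6, 0.4, -0.3]
opening: 0.003
gripper_force: 0.0
```

>>> {"fn": "move_arm", "kwargs": {"steps": [[0,0,0,0.003,0.003,0.05,255],[0,0,0,0,0,0.05,255],[0,0,0,0,0,0.04,255],[0,0,0,0,0,0.022,255],[0,0,0,0,0,0.003,255],[0,0,0,0,0,0,255]]}}

```text
t: 2.6
tcp_pos: [624.8, 139.8, 74.7]
orientation: [[-1.0, -0.001, 0.001], [-0.001, 1.0, 0.0], [-0.001, 0.0, -1.0]]
wrist_force: [0.2, -0.9, 0.5]
opening: 0.002
gripper_force: 0.0
```

```bash
python3 - <<'E'
from h import *
grab('side','side2.png')
s=telemetry.state();print(s['tcp_pos'],s['wrist_force'])
E
```

```text
[625.059 139.656  75.033] [-1.032 -0.551  0.152]
```

>>> {"fn": "move_arm", "kwargs": {"steps": [[0,0,0,0,-0.002,0.004,255],[0,0,0,0,0,0.003,255],[0,0,0,0,0,0.001,255],[0,0,0,0,0,0,255]]}}

```text
t: 3.15
tcp_pos: [624.8, 137.3, 65.7]
orientation: [[-1.0, -0.001, -0.0], [-0.001, 1.0, -0.0], [0.0, -0.0, -1.0]]
wrist_force: [-0.1, 0.3, -0.2]
opening: 0.004
gripper_force: 0.0
```

>>> {"fn": "move_arm", "kwargs": {"steps": [[0,0,0,0,0,0.001,255],[0,0,0,0,0,0.001,255],[0,0,0,0,0,0,255]]}}

```text
t: 3.52
tcp_pos: [624.7, 137.3, 63.7]
orientation: [[-1.0, -0.001, -0.0], [-0.001, 1.0, 0.0], [0.0, 0.0, -1.0]]
wrist_force: [0.2, 0.2, -0.0]
opening: 0.007
gripper_force: 0.0
```

>>> {"fn": "move_arm", "kwargs": {"steps": [[0,0,0,0,0,0.0005,255],[0,0,0,0,0,0.0005,255],[0,0,0,0,0,0,255]]}}

```text
t: 3.9
tcp_pos: [624.9, 137.3, 63.4]
orientation: [[-1.0, -0.001, 0.001], [-0.001, 1.0, -0.0], [-0.001, -0.0, -1.0]]
wrist_force: [-2.7, -0.2, 5.3]
opening: 0.005
gripper_force: 2.7
```

>>> {"fn": "move_arm", "kwargs": {"steps": [[0,0,0,0,0,0.0005,255],[0,0,0,0,0,0,255]]}}

```text
t: 4.15
tcp_pos: [624.9, 137.3, 63.4]
orientation: [[-1.0, -0.001, 0.001], [-0.001, 1.0, -0.0], [-0.001, -0.0, -1.0]]
wrist_force: [-3.4, -0.4, 9.1]
opening: 0.005
gripper_force: 4.3
```

>>> {"fn": "move_arm", "kwargs": {"steps": [[0,0,0,0,0,-0.0005,255],[0,0,0,0.004,0,0,255],[0,0,0,0.008,0.0003,0,255],[0,0,0,0.008,0.0003,0,255],[0,0,0,0,0,0,255]]}}

```text
t: 4.78
tcp_pos: [604.4, 137.9, 63.5]
orientation: [[-1.0, -0.001, 0.001], [-0.001, 1.0, -0.0], [-0.001, -0.0, -1.0]]
wrist_force: [-2.7, -0.3, 8.4]
opening: 0.003
gripper_force: 4.0
```

```bash
python3 - <<'E'
from h import *
f=grab('top','t2.png');s=telemetry.state();print(s['t'],s['tcp_pos'],s['wrist_force'])
print(pattern(f,'red',63,(215,125,285,250)))
cv2.imwrite('pics/t2c.png',cv2.resize(f['color'][90:270,100:340,::-1],None,fx=3,fy=3))
E
```

```text
4.825 [604.387 137.961  63.45 ] [-2.288 -0.453  8.109]
(array([604.878,  97.773]), np.float64(178.76813698667533), np.float64(52.585287532524475), np.float64(8.378378461072954))
```

View pics/t2c.png

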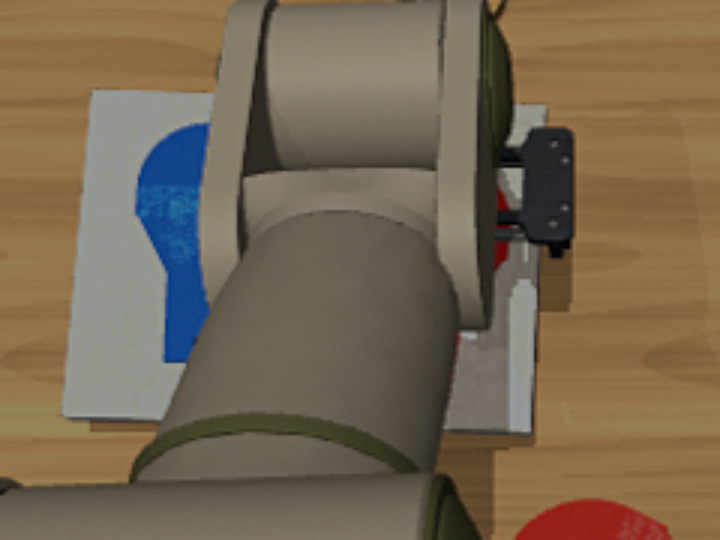

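The arm hides the pattern in the top view; only red slivers show, near crop (500,240). I'll use the side camera instead.

```bash
python3 - <<'E'
from h import *
f=grab('side','s2.png');w=grab('wrist','w2.png')
g=dict(np.load('side.npz'))
print(pattern(g,'red',63,(285,170,365,220)))
print(pattern(f,'red',63,(250,170,365,230)))
cv2.imwrite('pics/s2c.png',np.hstack([f['color'][120:330,200:500,::-1].repeat(2,0).repeat(2,1)[:420,:400],cv2.resize(w['color'][:,:,::-1],(400,300)).copy() if 0 else cv2.copyMakeBorder(cv2.resize(w['color'][:,:,::-1],(400,300)),0,120,0,0,0)]))
E
```

```text
(array([549.867, 144.018]), np.float64(-8.635384853091669), np.float64(158.35381014888213), np.float64(89.71118114752306))
(array([527.937, 146.592]), np.float64(-14.910020378939052), np.float64(159.57906482483833), np.float64(88.33099992006962))
```

View pics/s2c.png

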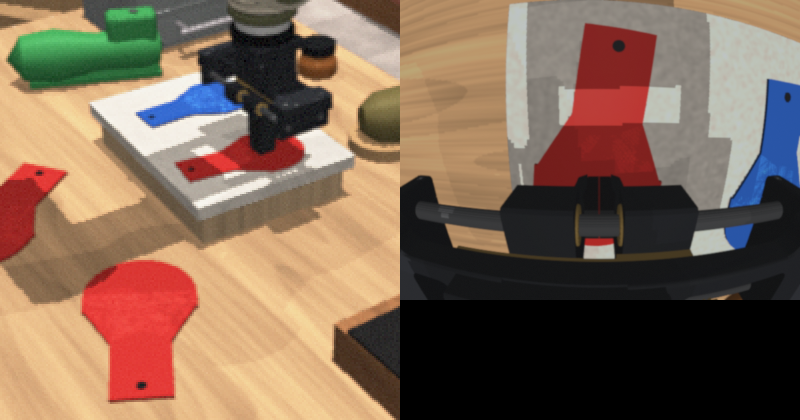

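The side crop shows the fingertips on red's wide part at (265,145), with the tail following at (190,170). The wrist view shows red still tilted about 8°, and blue is untouched. It has moved about 21 mm so far, so I'll keep dragging.

>>> {"fn": "move_arm", "kwargs": {"steps": [[0,0,0,0.005,0.0002,-0.0002,255],[0,0,0,0.009,0.0004,0,255],[0,0,0,0.009,0.0004,0,255],[0,0,0,0.009,0.0004,0,255],[0,0,0,0.009,0.0004,0,255],[0,0,0,0.005,0.0002,0,255],[0,0,0,0,0,0,255]]}}

```text
t: 5.8
tcp_pos: [558.2, 139.9, 63.4]
orientation: [[-1.0, -0.001, 0.0], [-0.001, 1.0, 0.0], [-0.0, 0.0, -1.0]]
wrist_force: [-1.4, -0.4, 8.1]
opening: 0.005
gripper_force: 4.0
```

```bash
python3 - <<'E'
from h import *
f=grab('side','s3.png')
print(pattern(f,'red',63,(240,165,365,240)))
s=telemetry.state();print(s['tcp_pos'],s['wrist_force'])
E
```

```text
(array([480.088, 147.715]), np.float64(-14.69504101910274), np.float64(161.34829708099272), np.float64(88.24983864666999))
[558.243 139.922  63.46 ] [-1.386  1.06   8.836]
```

>>> {"fn": "move_arm", "kwargs": {"steps": [[0,0,0,0.005,0.0002,-0.0002,255],[0,0,0,0.008,0.0003,0,255],[0,0,0,0.008,0.0003,0,255],[0,0,0,0.008,0.0003,0,255],[0,0,0,0.004,0.0002,0,255],[0,0,0,0,0,0,255],[0,0,0,0,0,0,255]]}}

```text
t: 6.72
tcp_pos: [525.0, 141.2, 63.4]
orientation: [[-1.0, -0.001, -0.001], [-0.001, 1.0, 0.0], [0.001, 0.0, -1.0]]
wrist_force: [-1.1, 0.4, 7.2]
opening: 0.004
gripper_force: 3.9
```

>>> {"fn": "move_arm", "kwargs": {"steps": [[0,0,0,0,0,-0.002,255],[0,0,0,0,0,-0.01,255],[0,0,0,0,0,-0.03,255],[0,0,0,0,0,-0.03,255],[0,0,0,0,0,0,255]]}}

```text
t: 7.35
tcp_pos: [526.4, 141.2, 137.2]
orientation: [[-1.0, -0.001, 0.004], [-0.001, 1.0, 0.0], [-0.004, 0.0, -1.0]]
wrist_force: [-0.8, 0.2, 0.0]
opening: 0.009
gripper_force: 0.0
```

```bash
python3 - <<'E'
from h import *
f=grab('side','s4.png');w=grab('wrist','w4.png');np.savez('w4.npz',**w);np.savez('s4.npz',**f)
print(pattern(f,'red',63,(230,165,365,240)))
t=grab('top','t4.png');print(pattern(t,'red',63,(200,125,290,265)),pattern(t,'blue',63,(135,125,205,225)))
s=telemetry.state();print(s['tcp_pos'],s['wrist_force'])
cv2.imwrite('pics/s4c.png',np.hstack([cv2.resize(f['color'][130:280,200:350,::-1],(400,400)),cv2.copyMakeBorder(cv2.resize(w['color'][:,:,::-1],(400,300)),0,100,0,0,0)]))
E
```

```text
(array([449.117, 147.476]), np.float64(-8.480891409531822), np.float64(159.50618725663975), np.float64(89.62147553686336))
(array([518.291, 106.376]), np.float64(-14.19673598410745), np.float64(44.48236995362806), np.float64(21.400045079011978)) (array([635.687, 329.016]), np.float64(175.7299209238354), np.float64(58.98018739979794), np.float64(10.526620735427823))
[525.14  141.106 134.278] [-0.301 -0.787 -0.09 ]
```

View pics/s4c.png

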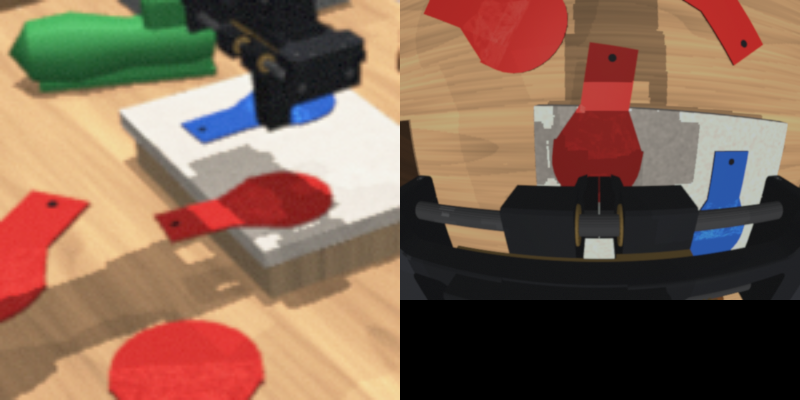

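The side crop shows red flat on the riser with its tail well past the near edge (hole at (175,223)), and blue undisturbed. Red's tail middle is near (448,149), yaw −8.4°, about 29 mm past the edge. Next I'll open the fingers, line up over the tail and descend.

>>> {"fn": "move_arm", "kwargs": {"steps": [[0,0,0,0.04,0.004,0,0],[0,0,0,0.04,0.004,0,0],[0,0,0,0.005,0.001,0,0],[0,0,8.3,0,0,0,0],[0,0,0,0,0,0,0],[0,0,0,0,0,0,0],[0,0,0,0,0,0,0]], "grip_force": 30}}

```text
t: 8.38
tcp_pos: [441.0, 150.0, 134.9]
orientation: [[-0.99, 0.142, -0.0], [0.142, 0.99, -0.0], [0.0, -0.0, -1.0]]
wrist_force: [0.8, 0.0, -0.2]
opening: 0.775
gripper_force: 0.0
```

```bash
python3 - <<'E'
from h import *
f=grab('side','s5.png');print(pattern(f,'red',63,(230,165,365,240)))
w=grab('wrist','w5.png')
s=telemetry.state();print(s['tcp_pos'],s['orientation'],s['opening'],s['wrist_force'])
E
```

```text
(array([448.96, 147.09]), np.float64(-8.146276147338156), np.float64(159.62719036807803), np.float64(89.60699336882084))
[440.864 150.049 135.061] [[-0.99   0.143 -0.   ]
 [ 0.143  0.99  -0.   ]
 [ 0.    -0.    -1.   ]] 0.8662349506786263 [ 0.251  0.041 -0.139]
```

View pics/w5.png

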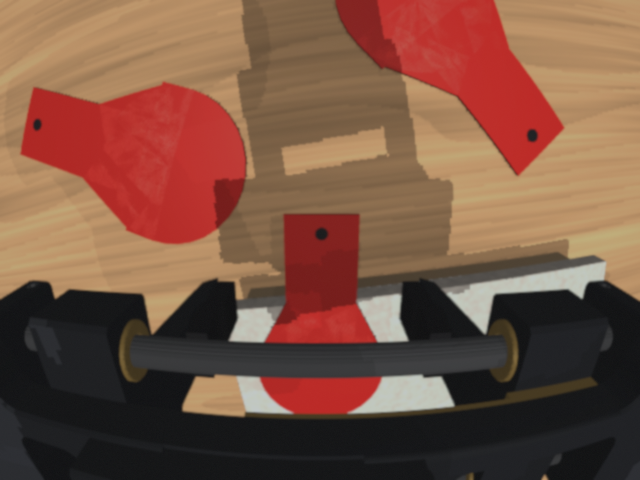

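The wrist view shows the tail, columns 284–359, centred between the open fingers at about 235 and 402 and straight with the tool. I'll descend.

>>> {"fn": "move_arm", "kwargs": {"steps": [[0,0,0,0,0,0.035,0],[0,0,0,0,0,0.03,0],[0,0,0,0,0,0.02,0],[0,0,0,0,0,0.0075,0],[0,0,0,0,0,0,0],[0,0,0,0,0,0,0]]}}

```text
t: 9.22
tcp_pos: [441.2, 150.1, 43.4]
orientation: [[-0.99, 0.144, 0.001], [0.144, 0.99, 0.0], [-0.001, 0.0, -1.0]]
wrist_force: [0.1, 0.4, -0.4]
opening: 0.999
gripper_force: 0.0
```

```bash
python3 - <<'E'
from h import *
f=grab('side','s6.png');w=grab('wrist','w6.png')
s=telemetry.state();print(s['tcp_pos'],s['opening'],s['wrist_force'])
cv2.imwrite('pics/s6c.png',np.hstack([cv2.resize(f['color'][130:280,200:350,::-1],(400,400)),cv2.copyMakeBorder(cv2.resize(w['color'][:,:,::-1],(400,300)),0,100,0,0,0)]))
E
```

```text
[441.096 150.134  43.296] 1.0006398433175923 [-0.105 -0.387  0.792]
```

View pics/s6c.png

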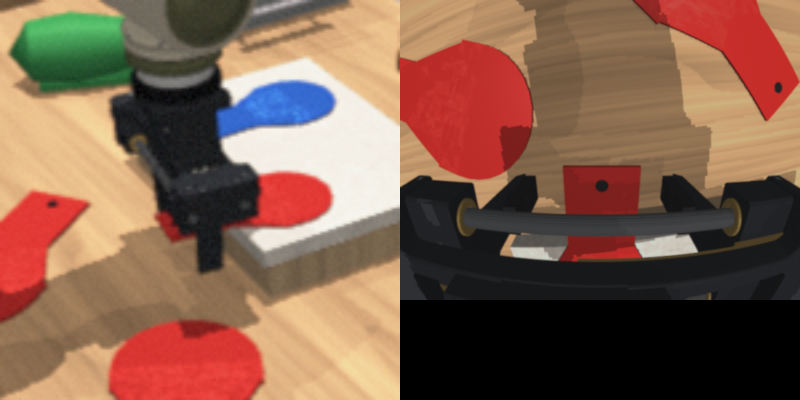

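The fingers now straddle the overhanging tail, with red still flat. Next I'll close the grip.

>>> {"fn": "move_arm", "kwargs": {"steps": [[0,0,0,0,0,0,255],[0,0,0,0,0,0,255],[0,0,0,0,0,0,255],[0,0,0,0,0,0,255],[0,0,0,0,0,0,255],[0,0,0,0,0,0,255],[0,0,0,0,0,0,255],[0,0,0,0,0,0,255]], "grip_force": 40}}

```text
t: 10.32
tcp_pos: [440.7, 150.1, 42.7]
orientation: [[-0.99, 0.144, -0.0], [0.144, 0.99, -0.0], [0.0, -0.0, -1.0]]
wrist_force: [-0.5, 0.6, 0.2]
opening: 0.498
gripper_force: 40.0
```

>>> {"fn": "move_arm", "kwargs": {"steps": [[0,0,0,0,0,-0.005,255],[0,0,0,0,0,-0.01,255],[0,0,0,0,0,-0.015,255],[0,0,0,0,0,0,255]]}}

```text
t: 10.82
tcp_pos: [441.3, 150.2, 73.8]
orientation: [[-0.99, 0.144, 0.003], [0.144, 0.99, 0.0], [-0.003, 0.001, -1.0]]
wrist_force: [0.0, 0.9, -0.4]
opening: 0.499
gripper_force: 40.0
```

```bash
python3 - <<'E'
from h import *
f=grab('side','s7.png')
s=telemetry.state();print(s['tcp_pos'],s['opening'],s['gripper_force'])
C=cloud(f);m=mask(f['color'],'red')>0
k=np.zeros_like(m);k[150:225,280:370]=1;m=cv2.erode((m&k).astype(np.uint8),np.ones((3,3)))>0
P=C[m&(C[...,2]>40)];c=np.median(P,0);A=np.c_[P[:,:2]-c[:2],np.ones(len(P))]
for _ in range(3):
    x=np.linalg.lstsq(A,P[:,2],rcond=None)[0];r=P[:,2]-A@x;g=abs(r)<6;P=P[g];A=A[g]
print(len(P),c,x)
cv2.imwrite('pics/s7c.png',cv2.resize(f['color'][110:280,200:400,::-1],(600,510)))
E
```

```text
[440.957 150.119  73.129] 0.5006442570498773 39.980763271450996
133 [536.016 125.794  93.153] [-0.031 -0.047 93.447]
```

View pics/s7c.png

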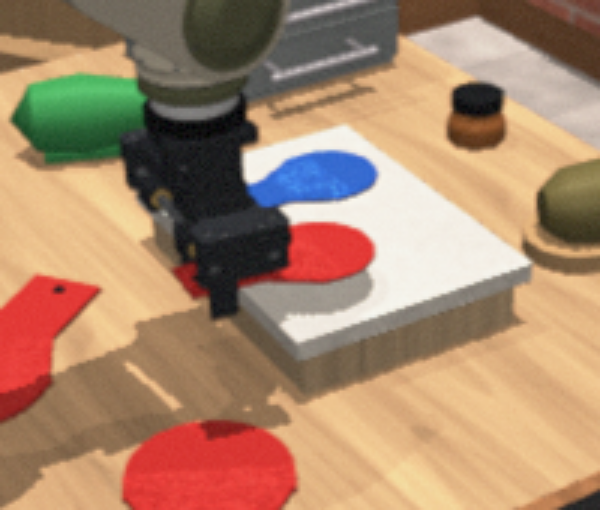

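The grip is secure: red is off the riser, level, with a clean shadow gap beneath it, and its top is at z≈93 as expected. I'll lift, straighten it, and carry it to the block.

>>> {"fn": "move_arm", "kwargs": {"steps": [[0,0,0,0,0,-0.015,255],[0,0,0,0,0,-0.025,255],[0,0,0,0,0,-0.017,255],[0,0,-4.1,0,0,0,255],[0,0,-4.2,0,0,0,255],[0,0,0,0,-0.012,0,255],[0,0,0,-0.002,-0.025,0,255],[0,0,0,-0.002,-0.035,0,255],[0,0,0,-0.002,-0.035,0,255],[0,0,0,-0.002,-0.035,0,255],[0,0,0,-0.002,-0.035,0,255],[0,0,0,-0.001,-0.035,0,255]]}}

```text
t: 12.38
tcp_pos: [451.5, -63.7, 129.4]
orientation: [[-1.0, 0.002, -0.001], [0.002, 1.0, 0.0], [0.001, 0.0, -1.0]]
wrist_force: [0.2, -0.7, -1.3]
opening: 0.5
gripper_force: 40.0
```

>>> {"fn": "move_arm", "kwargs": {"steps": [[0,0,0,-0.001,-0.035,0,255],[0,0,0,-0.001,-0.035,0,255],[0,0,0,-0.001,-0.035,0,255],[0,0,0,0,-0.03,0,255],[0,0,0,0,-0.02,0,255],[0,0,0,0,-0.012,0,255],[0,0,0,0,-0.004,0,255],[0,0,0,0,0,0,255]]}}

```text
t: 13.38
tcp_pos: [455.0, -232.5, 129.6]
orientation: [[-1.0, -0.001, -0.0], [-0.001, 1.0, 0.0], [0.0, 0.0, -1.0]]
wrist_force: [0.1, 0.0, -0.5]
opening: 0.503
gripper_force: 40.0
```

>>> {"fn": "move_arm", "kwargs": {"steps": [[0,0,0,0,-0.001,0.025,255],[0,0,0,0,0,0.03,255],[0,0,0,0,0,0.02,255],[0,0,0,0,0,0.009,255],[0,0,0,0,0,0,255],[0,0,0,0,0,0,255]]}}

```text
t: 14.12
tcp_pos: [455.4, -234.0, 46.4]
orientation: [[-1.0, -0.001, 0.001], [-0.001, 1.0, -0.001], [-0.001, -0.001, -1.0]]
wrist_force: [0.2, -0.0, -0.5]
opening: 0.501
gripper_force: 40.0
```

```bash
python3 - <<'E'
from h import *
f=grab('side','s8.png');t=grab('top','t8.png')
s=telemetry.state();print(s['tcp_pos'],s['opening'],s['gripper_force'],s['wrist_force'])
# compare visible red with the model drawn at the expected pose, side view
m=mask(f['color'],'red')
cv2.imwrite('pics/s8c.png',np.hstack([cv2.resize(f['color'][220:360,330:480,::-1],(400,373)),cv2.resize(t['color'][140:280,360:510,::-1],(400,373))]))
E
```

```text
[ 455.283 -234.056   46.38 ] 0.5001444355038752 39.98074807226658 [ 0.29   0.203 -0.004]
```

View pics/s8c.png

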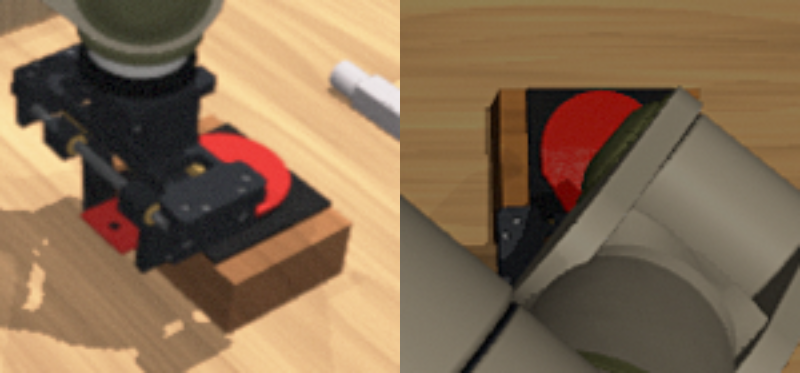

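```bash
python3 - <<'E'
from h import *
t=cv2.imread('pics/t8.png')[:,:,::-1];f=dict(np.load('top.npz'))
m=mask(t,'red');m[:160]=0;m[235:]=0;m[:,:400]=0;m[:,480:]=0
v,u=np.nonzero(m);P=onplane(f,np.c_[u,v],66.4)[:,:2];print('front x',P[:,0].max(),'left y',P[:,1].max())
# circle fit of far-left boundary
cs=max(cv2.findContours(m,0,1)[0],key=cv2.contourArea)[:,0];W=onplane(f,cs,66.4)[:,:2]
g=(W[:,0]>545)&(W[:,1]>-240)
g&=(np.hypot(*(W-[547,-233.5]).T)>38)
A=np.c_[2*W[g],np.ones(g.sum())];s=np.linalg.lstsq(A,(W[g]**2).sum(1),rcond=None)[0];print(g.sum(),s[:2],np.sqrt(s[2]+s[:2]@s[:2]))
E
```

```text
front x 591.4651102095877 left y -186.4009454957447
38 [ 548.607 -229.84 ] 43.11382089378801
```

Front edge is at x=591 (expected 592) and left edge at y=−186 (expected −188), so it's centred within about 2 mm. I'll lower it until it touches.

>>> {"fn": "move_arm", "kwargs": {"steps": [[0,0,0,0,0,0.004,255],[0,0,0,0,0,0.002,255],[0,0,0,0,0,0.001,255],[0,0,0,0,0,0,255]]}}

```text
t: 14.72
tcp_pos: [455.0, -233.9, 38.6]
orientation: [[-1.0, -0.001, -0.0], [-0.001, 1.0, 0.0], [0.0, 0.0, -1.0]]
wrist_force: [0.0, 0.3, -0.0]
opening: 0.496
gripper_force: 40.0
```

>>> {"fn": "move_arm", "kwargs": {"steps": [[0,0,0,0,0,0.0007,255],[0,0,0,0,0,0,255],[0,0,0,0,0,0,255]]}}

```text
t: 15.1
tcp_pos: [455.0, -233.9, 38.0]
orientation: [[-1.0, -0.001, 0.0], [-0.001, 1.0, -0.0], [-0.0, -0.0, -1.0]]
wrist_force: [-0.7, 0.6, -0.3]
opening: 0.5
gripper_force: 40.0
```

>>> {"fn": "move_arm", "kwargs": {"steps": [[0,0,0,0,0,0.0006,255],[0,0,0,0,0,0,255],[0,0,0,0,0,0,255]]}}

```text
t: 15.48
tcp_pos: [455.0, -233.9, 37.4]
orientation: [[-1.0, -0.001, 0.0], [-0.001, 1.0, -0.0], [-0.0, -0.0, -1.0]]
wrist_force: [0.2, -0.4, 1.1]
opening: 0.502
gripper_force: 40.0
```

>>> {"fn": "move_arm", "kwargs": {"steps": [[0,0,0,0,0,0.0005,255],[0,0,0,0,0,0,255],[0,0,0,0,0,0,255]]}}

```text
t: 15.85
tcp_pos: [455.0, -233.9, 36.9]
orientation: [[-1.0, -0.001, 0.0], [-0.001, 1.0, -0.0], [-0.0, -0.0, -1.0]]
wrist_force: [-0.6, 0.0, 2.2]
opening: 0.5
gripper_force: 39.6
```

Contact is made at about 2 N. I'll release, then rise once the fingers are open.

>>> {"fn": "move_arm", "kwargs": {"steps": [[0,0,0,0,0,0,118],[0,0,0,0,0,0,105],[0,0,0,0,0,0,60],[0,0,0,0,0,0,0],[0,0,0,0,0,0,0],[0,0,0,0,0,0,0],[0,0,0,0,0,0,0],[0,0,0,0,0,0,0]]}}

```text
t: 16.85
tcp_pos: [455.0, -233.9, 36.9]
orientation: [[-1.0, -0.001, -0.0], [-0.001, 1.0, -0.0], [0.0, -0.0, -1.0]]
wrist_force: [0.5, 0.9, 0.8]
opening: 1.003
gripper_force: 0.0
```

```bash
python3 - <<'E'
from h import *
f=grab('side','s9.png');w=grab('wrist','w9.png')
s=telemetry.state();print(s['tcp_pos'],s['opening'],s['wrist_force'],s['gripper_force'])
cv2.imwrite('pics/s9c.png',np.hstack([cv2.resize(f['color'][220:360,330:480,::-1],(400,373)),cv2.resize(w['color'][:,:,::-1],(400,373))]))
E
```

```text
[ 454.973 -233.888   36.84 ] 1.0019879990305123 [ 0.42  -0.323  0.349] 0.0
```

View pics/s9c.png

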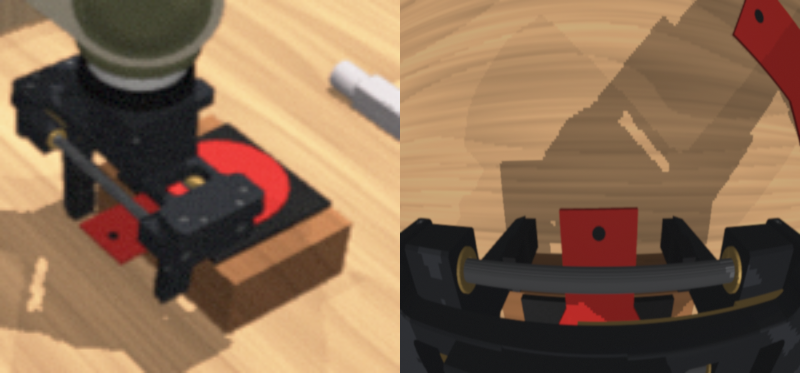

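The fingers are fully open and clear on both sides of the tail, and red lies flat on the blank. I'll raise the arm and move it back out of the top view.

>>> {"fn": "move_arm", "kwargs": {"steps": [[0,0,0,0,0,-0.01,0],[0,0,0,0,0,-0.03,0],[0,0,0,0,0,-0.05,0],[0,0,0,0,0,-0.05,0],[0,0,0,0,0,-0.03,0],[0,0,0,0.03,-0.03,0,0],[0,0,0,0.03,-0.05,0,0],[0,0,0,0.03,-0.05,0,0],[0,0,0,0.03,-0.05,0,0],[0,0,0,0.02,-0.03,0,0],[0,0,0,0,0,0,0],[0,0,0,0,0,0,0]]}}

```text
t: 18.45
tcp_pos: [315.4, -443.4, 207.2]
orientation: [[-1.0, -0.001, 0.0], [-0.001, 1.0, 0.0], [-0.0, 0.0, -1.0]]
wrist_force: [-0.4, 0.3, -0.6]
opening: 0.998
gripper_force: 0.0
```

```bash
python3 - <<'E'
from h import *
t=grab('top','t10.png');f=grab('side','s10.png');C=cloud(t)
print('top',pattern(t,'red',58,(395,155,490,290)));print('side',pattern(f,'red',58,(345,245,460,330)))
m=mask(t['color'],'red');m[:155]=0;m[290:]=0;m[:,:395]=0;m[:,490:]=0;m=cv2.erode(m,np.ones((3,3)))>0
P=C[m];A=np.c_[P[:,:2]-P[:,:2].mean(0),np.ones(len(P))];print('plane',np.linalg.lstsq(A,P[:,2],rcond=None)[0])
print('blue',pattern(t,'blue',63,(135,125,205,225)))
s=telemetry.state();print(s['t'],s['tcp_pos'],s['wrist_force'])
E
```

```text
top (array([ 462.745, -232.696]), np.float64(0.8946706115761607), np.float64(159.18548957155957), np.float64(91.35860122150564))
side (array([ 469.064, -254.506]), np.float64(-99.58028275754033), np.float64(37.541665823457), np.float64(16.024850476058067))
plane [-0.305  1.478 62.43 ]
blue (array([550.985, 290.738]), np.float64(0.2058560391774848), np.float64(158.81624684171823), np.float64(88.12324068322484))
18.55 [ 315.77  -443.03   207.211] [ 0.54   0.721 -1.349]
```

```bash
python3 - <<'E'
from h import *
t=grab('top');C=cloud(t)
m=mask(t['color'],'red');m[:155]=0;m[290:]=0;m[:,:395]=0;m[:,490:]=0;m=cv2.erode(m,np.ones((3,3)))>0
P=C[m];P=P[abs(P[:,2]-58)<12]
for a,b in [(430,460),(460,490),(500,530),(530,560),(560,592)]:
    q=P[(P[:,0]>a)&(P[:,0]<b)];print(a,len(q),np.median(q[:,2]))
print([np.median(P[(P[:,1]>a)&(P[:,1]<a+20),2]) for a in (-275,-255,-235,-215)])
E
```

```text
430 254 58.42944780528211
460 335 58.327360161438946
500 516 58.26842279896408
530 660 58.117325079381715
560 462 58.26412645007747
[np.float64(58.25796909827966), np.float64(58.328072661999556), np.float64(58.24412887799622), np.float64(58.15855101472653)]
```

Red lies flat at z≈58, centred and straight, and blue hasn't moved. I'll hand it in.

```bash
python3 -c "
from rig import order
print(order.sign_off())"
```

```text
the job is handed in; nothing more can be done
None
```

The red pattern is flat on the rubber blank and let go, within about 1 mm of centre and 1° of straight, its tail over the near edge; blue did not move, and the job was handed in at about 19 s (no verdict was returned).

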